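# Put the soldering supplies back into their organiser holders

## Task

The desk is being cleared for hot-air work: put the reel of solder, the swab jar and the glue bottle each into the round pocket of the grey desk organiser that fits it, standing upright on the pocket's floor, and lay the flux syringe in the organiser's open cradle, along the trough with its middle over the middle of the cradle. Keep the jar and the bottle upright on the way, and leave the opened phone where it lies.

Things in the scene. Friction and masses are not known exactly. Their poses are not given: they have to be found in the camera images.
- solder_spool: reel of solder: black flanges 52 mm across with bright wire between, 30 mm high, standing flat on one flange on the grey pad of the work mat (8 mm above the desk); grip across the flanges. Origin: centre of its underside, z up. About 0.12 kg.
- swab_jar: white screw-top jar of swabs, round, 43 mm across, 45 mm high, upright on the bare desk; grip across its round sides. Origin: centre of its underside, z up. About 0.05 kg.
- glue_bottle: small black bottle of glue with a pointed nozzle, round body 32 mm across, 78 mm high with the nozzle, upright on the grey pad of the work mat (8 mm above the desk); grip it with the fingertips 25 mm or more above its underside. Origin: centre of its underside, z up. About 0.03 kg.
- flux_syringe: cream syringe of flux lying on the bare desk, 120 mm long: barrel 16 mm thick, with a finger flange 24 mm wide and 2 mm thick 31 mm from the middle towards the plunger. Origin: on the underside, below the barrel at mid-length (barrel axis 8 mm up); y along the barrel towards the plunger, z up. Pinch the barrel across at the origin. About 0.02 kg.
- spool_holder: light grey block, 82.5 mm square, one of four in a row (84 mm apart) in a black organiser base. 16 mm high, with the widest round pocket at its centre, 58 mm wide (66 mm at the bevelled mouth), 10 mm deep: holds the reel of solder. Origin: centre of its underside, 3 mm above the desk; pocket floor at z = 6 mm, rim at z = 16 mm; x across the row, y along it.
- jar_holder: light grey block, 82.5 mm square, one of four in a row (84 mm apart) in a black organiser base. 20 mm high, with the middle-sized round pocket at its centre, 50 mm wide (58 mm at the bevelled mouth), 14 mm deep: holds the swab jar. Origin: centre of its underside, 3 mm above the desk; pocket floor at z = 6 mm, rim at z = 20 mm; x across the row, y along it.
- bottle_holder: light grey block, 82.5 mm square, one of four in a row (84 mm apart) in a black organiser base. 26 mm high, with the smallest round pocket at its centre, 38 mm wide (46 mm at the bevelled mouth), 20 mm deep: holds the glue bottle. Origin: centre of its underside, 3 mm above the desk; pocket floor at z = 6 mm, rim at z = 26 mm; x across the row, y along it.
- syringe_cradle: light grey block, 82.5 mm square, one of four in a row (84 mm apart) in a black organiser base. Flat plinth 26 mm high with two pairs of flared cheeks, 18 mm tall, 31 mm either side of the middle: a trough along x for the syringe, 30 mm wide (44 at the top); 44 mm between the pairs is free for fingers. Origin: centre of its underside, 3 mm above the desk; trough floor at z = 26 mm.
- phone_open: opened phone under repair, 74 x 158 x 9 mm, lying on the grey pad in the middle of the work mat. Bystander. Origin: centre of its underside; y along its length.
There are look-alikes about, which are no part of the job. What is shaped like the flux_syringe but purple is not meant.

How it is judged:
At the end, for the whole second after the job is handed in: Reel, jar and bottle stand upright (0.12 rad) on the floor of their own pockets (3 mm in height, 8 mm off axis); the syringe lies on the cradle's floor along the trough (0.26 rad, either way round), its middle within 15 mm lengthwise and 12 mm sideways; all released and at rest (horizontal distance between solder_spool and spool_holder below 0.008 m and z of solder_spool in the frame of spool_holder below 0.009 m and angle between each of solder_spool, swab_jar, glue_bottle's own z axis and vertical below 0.12 rad and horizontal distance between swab_jar and jar_holder below 0.008 m and z of swab_jar in the frame of jar_holder below 0.009 m and horizontal distance between glue_bottle and bottle_holder below 0.008 m and z of glue_bottle in the frame of bottle_holder below 0.009 m and x of flux_syringe in the frame of syringe_cradle between -0.015 and 0.015 m and y of flux_syringe in the frame of syringe_cradle between -0.012 and 0.012 m and z of flux_syringe in the frame of syringe_cradle below 0.03 m and angle between the y axis of flux_syringe and the x axis of syringe_cradle, either way round below 0.26 rad and angle between flux_syringe's own z axis and vertical below 0.2 rad and linear speed of each of solder_spool, swab_jar, glue_bottle, flux_syringe below 0.01 m/s); the robot touches nothing.
It fails at once if the opened phone is pushed more than 12 mm from where it lay (distance of phone_open from where it was at the start of the episode above 0.012 m).
It fails at once if the swab jar or the glue bottle is tipped more than 0.6 rad (angle between any of swab_jar, glue_bottle's own z axis and vertical above 0.6 rad).
It also fails if it takes over 93 s, if anything falls off the work surface, if the arm or the gripper's body presses on something with over 40 N, if the wrist force passes 120 N, or if a joint passes its speed limit or range.

## Robot

A 7-joint arm with a two-finger parallel gripper is mounted at the origin on a cart in front of the work surface, level with it; the furniture and walls round the work are solid. World frame = base frame: x ahead of the robot, y to its left, z up, the work surface at z = 0. Lengths are in m, angles in rad, forces in N, time in s.
With the tool pointing down it reaches from about 0.4 to 0.85 m from the base axis. Payload 4.5 kg.
Tool frame: the origin (TCP) lies at the very end of the fingers, on their centre line; the grasp point (between the pads) lies 19 mm behind it; z points along the fingers, x is the direction in which the jaws open and shut, and the axes are right-handed (so a half turn about z gives the same grasp; the last joint's range is limited). The gripper opens to 85 mm and grips with 20 to 120 N. Pads are 22 mm wide; open, the fingers measure 114 mm over their backs; the gripper's body (76 mm by 85 mm) begins 54 mm behind the grasp point. The pads swing forward as they close: fully open they stand 13 mm farther back than shut.
Start: joints at [0.034, 0.689, -0.195, 1.565, 0.157, 0.902, -0.215], TCP at [0.625, 0, 0.231] pointing down, gripper open.
Joint ranges: [-3.01, 3.01], [-0.46, 2.08], [-1.47, 1.51], [0.13, 2.56], [-1, 4.14], [0.04, 2.09], [-2.66, 2.66]. Speed limits (rad/s): [2.57, 2.57, 3.14, 3.14, 3.14, 3.14, 3.14].

## Interface

Orientations are given as a unit quaternion [w, x, y, z].
In Python, from plant import arm, imaging gives the robot as it stands.
- The arm moves only by the shell command python3 -m pendant 'ROWS' [FORCE]. ROWS is text: rows parted by semicolons, each of 7 numbers parted by spaces: the finger opening in m, from 0 to 0.0854, then the shift along the tool's x, y, z in m, then the turn, a rotation vector about the tool's x, y, z in degrees. In form: hand tx ty tz wx wy wz; .... A call has exactly 8 rows; each row shifts and turns the pose as measured when the row begins, along the tool's axes as they then stand; what a row does not reach is not made up. A row lasts 1/12 s, in which the tool goes at most 41.7 mm and 7.16 degrees, less where a joint would pass 70% of its speed; a pose out of reach is approached as far as the arm can. A call is refused whole if a number of a shift passes 0.0417 or a number of a turn 7.16, either way. A call with a gripper value outside its range is refused whole. The fingers move at their own pace and stop on an object; FORCE is the grip in N (left out, the last holds). Time passes only in rows, so rows that do not move let the fingers close, or fill a call up. It gives the time, the measured TCP pose, the force and the opening at its end, in the units of the state.
- arm.sense(): the state, without advancing time (a new reading comes with each control period).
- imaging.snapshot(name): name is "scene" or "side" or "wrist"; returns a dict with "pixels" (384x512x3 uint8, blue, green, red), "vfov" (degrees; the focal length in pixels is half the picture's height over the tangent of half this angle, whatever the lens; pixels are square), "cx", "cy" (the principal point, pixels), "dist" ([k1, k2, p1, p2, k3] as OpenCV has them; the pictures are not rectified), "R" (3x3) and "t" (3): a world point X has camera coordinates R X + t; the wrist camera has in their place "T_tool_cam" (4x4, takes a point from camera to tool coordinates, whose origin is the TCP and whose axes are the tool frame's). Camera axes: x right, y down, z forward; pixel columns grow to the right and rows downward; lengths in m; the calibration is good to about 2 mm. A picture is of the moment at which its call begins: read the wrist's pose just before it. There is no depth.
- arm.finish_job(): hands the job in, once; it reports no verdict.
The state is a dict: "clock": time; "joint_pos": joint angles; "joint_velocities": joint speeds; "joint_efforts": joint torques, N m; "position": TCP position; "eef_rot": TCP orientation; "wrist_force": force on the tool from outside, world axes, zero at the start; "wrist_torque": the same for the moment, N m; "width": finger opening in m.
Only numpy, scipy, OpenCV 4.12 (cv2) and the standard library are available. Lean on these libraries where they do the work, as an engineer would, in place of code of your own. Each camera call takes 0.05 s, during which the arm holds its last target. There are 200 camera calls.

## Working session

There is one attempt and no reset: what is moved stays moved. The work goes in short steps, Python scripts to look and compute and a shell command to move; the robot and the scene stay as the last step left them, time stands still between calls to the robot, and variables do not carry over. Pictures are saved under pics/ and viewed, about 12 in all and at most 16, crops included, and the job is handed in when it is done.

```bash
mkdir -p pics; ls
python3 - <<'E'
from plant import arm, imaging
import cv2,json
s=arm.sense();print(s)
for n in("scene","side","wrist"):
    d=imaging.snapshot(n);cv2.imwrite(f"pics/{n}0.png",d["pixels"])
    print(n,{k:(v.tolist() if hasattr(v,'tolist') else v) for k,v in d.items() if k!="pixels"})
a=[cv2.imread(f"pics/{n}0.png") for n in("scene","side")]
E
```

```text
pics
{'clock': 0.0, 'joint_pos': array([ 0.03382348,  0.69000068, -0.1945234 ,  1.56641158,  0.15733931,
        0.9025213 , -0.21511775]), 'joint_velocities': array([-8.16768567e-04,  3.19829256e-04, -2.20195802e-03, -5.12234691e-04,
        6.68699537e-05,  5.23315546e-05, -1.79598126e-03]), 'joint_efforts': array([ 1.13546095e-03, -5.39627159e+01, -1.26661520e+00, -1.58547074e+01,
        9.07521317e-03,  9.41080711e-03,  5.53111545e-05]), 'position': array([ 6.24307545e-01, -7.41174146e-05,  2.30455905e-01]), 'eef_rot': array([ 8.50809200e-05,  9.99999527e-01,  4.15715848e-05, -9.67986950e-04]), 'wrist_force': array([-0.72217004, -0.42660207,  0.59378598]), 'wrist_torque': array([-0.00726445, -0.03970762, -0.02898534]), 'width': 0.0857280153162613}
scene {'vfov': 52.788618912419984, 'cx': 256.67501998852845, 'cy': 194.87001167138808, 'dist': [0.02859833587057914, 0.0, 0.0, 0.0, 0.0], 'R': [[-0.8390087263398255, -0.5439400986023708, -0.013911371537956671], [-0.2880797625368797, 0.4657520761343269, -0.8367108544731922], [0.46159983485950123, -0.698000123717043, -0.5474681906272488]
[... 224 characters left out ...]
8162620317, -0.7891678001624282, 0.011073335615247008], [-0.7033456689277536, 0.5408236874091594, -0.46131833817628626], [0.35806885591380994, -0.2910737403544909, -0.8871655832484832]], 't': [0.2737245243722795, 0.35938544182041765, 1.3208387010950888]}
wrist {'vfov': 64.24821708929893, 'cx': 255.53843048865554, 'cy': 202.1152695867314, 'dist': [-0.031552387225647155, 0.0, 0.0, 0.0, 0.0], 'T_tool_cam': [[0.9999999242791788, 8.854256172840827e-05, -0.00037894834803590624, 0.00010040345524020555], [2.966772126365301e-05, 0.9535926470607543, 0.30109975521658716, -0.07755660195576047], [0.0003880225019655218, -0.30109974365960057, 0.9535925722270804, -0.1427292008328617], [0.0, 0.0, 0.0, 1.0]]}
```

View pics/scene0.png

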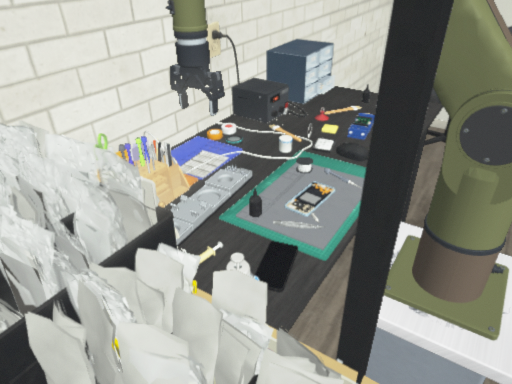

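View pics/side0.png

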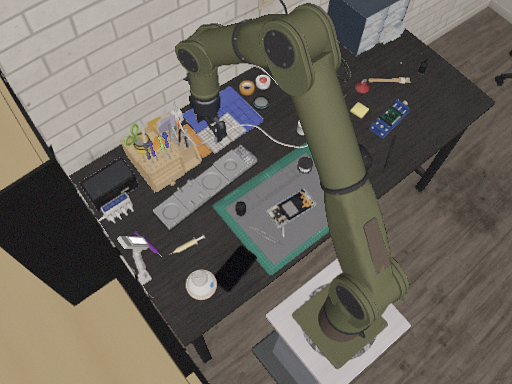

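View pics/wrist0.png

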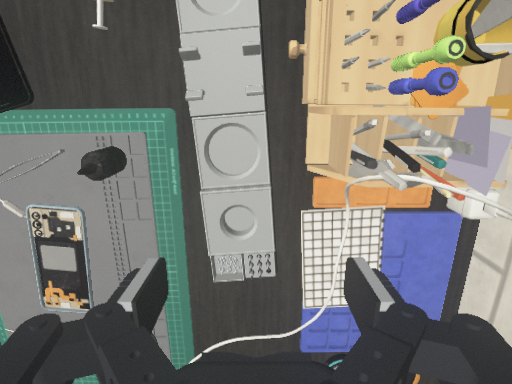

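Scene view: cream syringe (210,252), bottle (255,206), reel (304,166), white jar (285,144), phone (311,198). Possible confusions are the red-topped white tub (229,129), the white dome near (237,262), and the purple syringe at side (150,245). The organiser runs away from the small pocket at wrist (238,220).

```bash
cat > h.py <<'E'
import numpy as np,cv2,pickle
from scipy.spatial.transform import Rotation as Ro
from plant import arm, imaging
def snap(n,tag):
    s=arm.sense();d=imaging.snapshot(n);d["pos"]=np.array(s["position"]);d["q"]=np.array(s["eef_rot"])
    cv2.imwrite(f"pics/{tag}.png",d["pixels"]);pickle.dump(d,open(f"pics/{tag}.pkl","wb"));return d
def load(tag): return pickle.load(open(f"pics/{tag}.pkl","rb"))
def cam(d):
    h,w=d["pixels"].shape[:2];f=h/2/np.tan(np.radians(d["vfov"])/2)
    K=np.array([[f,0,d["cx"]],[0,f,d["cy"]],[0,0,1]])
    if "R" in d: R=np.array(d["R"]);t=np.array(d["t"]);return K,R.T,-R.T@t
    T=np.array(d["T_tool_cam"]);Rt=Ro.from_quat(np.roll(d["q"],-1)).as_matrix()
    return K,Rt@T[:3,:3],d["pos"]+Rt@T[:3,3]
def rays(d,px):
    K,R,o=cam(d);p=cv2.undistortPoints(np.float64(px).reshape(-1,1,2),K,np.float64(d["dist"])).reshape(-1,2)
    return o,(R@np.c_[p,np.ones(len(p))].T).T
def plane(d,px,z):
    o,v=rays(d,px);return o+v*((z-o[2])/v[:,2])[:,None]
def tri(obs):
    A=np.zeros((3,3));b=np.zeros(3)
    L=[]
    for d,p in obs:
        o,v=rays(d,[p]);v=v[0]/np.linalg.norm(v[0]);M=np.eye(3)-np.outer(v,v);A+=M;b+=M@o;L.append((M,o))
    X=np.linalg.solve(A,b);return X,[float(np.linalg.norm(M@(X-o))) for M,o in L]
def proj(d,X):
    K,R,o=cam(d);return cv2.projectPoints(np.float64(X).reshape(-1,1,3),cv2.Rodrigues(R.T)[0],-R.T@o,K,np.float64(d["dist"]))[0].reshape(-1,2)
E
python3 - <<'E'
from h import *
np.set_printoptions(precision=3,suppress=True)
sc,si,w=snap("scene","s1"),snap("side","d1"),snap("wrist","w1")
for n,a,b in [("syr",(210,252),(187,245)),("bottle",(255,210),(240,209)),("spool",(304,166),(305,165)),("jar",(285,144),(302,128)),("phone",(311,198),(291,208))]:
    print(n,*tri([(sc,a),(si,b)]),plane(sc,[a],.02),plane(si,[b],.02))
print(plane(w,[(238,220),(232,150),(210,5)],.022), plane(w,[(85,162)],.08), proj(w,[(.5,.3,0)]))
E
```

```text
syr [0.445 0.218 0.035] [0.007594491275074841, 0.007594491275074759] [[0.448 0.203 0.02 ]] [[0.458 0.219 0.02 ]]
bottle [0.456 0.014 0.017] [0.0016455036203420585, 0.0016455036203420197] [[0.451 0.018 0.02 ]] [[0.456 0.016 0.02 ]]
spool [ 0.454 -0.259  0.016] [0.00032552365274850605, 0.00032552365274845715] [[ 0.451 -0.253  0.02 ]] [[ 0.453 -0.257  0.02 ]]
jar [ 0.571 -0.348  0.024] [0.0006984077796470092, 0.0006984077796469202] [[ 0.575 -0.356  0.02 ]] [[ 0.574 -0.35   0.02 ]]
phone [ 0.362 -0.119  0.011] [0.0008432139702992921, 0.0008432139702993219] [[ 0.355 -0.107  0.02 ]] [[ 0.36  -0.115  0.02 ]]
[[ 0.603 -0.057  0.022]
 [ 0.598  0.029  0.022]
 [ 0.578  0.176  0.022]] [[0.458 0.026 0.08 ]] [[ 129.999 -125.3  ]]
```

```bash
python3 -m pendant '0.085 -0.015 -0.04 0 0 0 0;0.085 -0.015 -0.04 0 0 0 0;0.085 -0.015 -0.04 0 0 0 0;0.085 -0.015 -0.04 0 0 0 0;0.085 0 -0.02 0 0 0 0;0.085 0 0 0 0 0 0;0.085 0 0 0 0 0 0;0.085 0 0 0 0 0 0' 40
python3 - <<'E'
from h import *
w=snap("wrist","w2");print(w["pos"])
cv2.imwrite("pics/w2b.png",cv2.resize(w["pixels"],(768,576)))
E
```

```text
clock: 0.97
position: [0.5647, 0.1821, 0.2291]
eef_rot: [0.001, 1.0, -0.004, 0.0]
wrist_force: [0.2, 0.2, -0.8]
width: 0.0851
[0.56470239 0.18206702 0.22905027]
```

View pics/w2b.png

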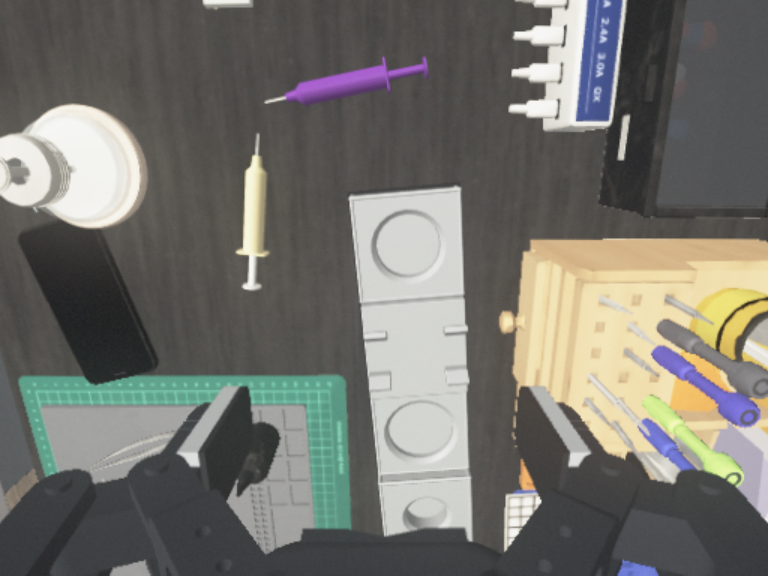

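Wrist view 2: the cream syringe is at (255,205) in the 1.5x picture, plunger toward the bottom. The purple look-alike is at (345,85) and rejected. Pockets are at (407,244), (420,430) and (427,513), with the cradle between them at (417,357).

Run:
```python
from h import *
np.set_printoptions(precision=4,suppress=True)
for tag in("w1","w2"):
    d=load(tag);g=cv2.cvtColor(d["pixels"],cv2.COLOR_BGR2GRAY)
    e=cv2.Canny(cv2.GaussianBlur(g,(3,3),0),20,50)
    cs,_=cv2.findContours(cv2.dilate(e,np.ones((2,2))),cv2.RETR_LIST,cv2.CHAIN_APPROX_NONE)
    for c in cs:
        if len(c)<60: continue
        hull=cv2.convexHull(c)
        if len(hull)<8: continue
        (x,y),(a,b),th=cv2.fitEllipse(hull)
        if 170<x<300 and 20<a and b<75 and a/b>.6:
            P=plane(d,[(x,y),(x-a/2,y),(x+a/2,y),(x-b/2,y),(x+b/2,y)],.025)
            print(tag,round(x,1),round(y,1),round(a,1),round(b,1),len(c),P[0],"dia",abs(P[2]-P[1])[0],abs(P[4]-P[3])[0])
# syringe
d=load("w2");im=d["pixels"].astype(int);hsv=cv2.cvtColor(d["pixels"],cv2.COLOR_BGR2HSV)
m=((hsv[...,0]>15)&(hsv[...,0]<38)&(hsv[...,1]>50)&(hsv[...,2]>120)).astype(np.uint8)
m[:,:140]=0;m[:,200:]=0;m[200:]=0
n,l,st,ce=cv2.connectedComponentsWithStats(m)
k=1+np.argmax(st[1:,4]);print(st[k],ce[k]);ys,xs=np.nonzero(l==k)
w=[(y,xs[ys==y].min(),xs[ys==y].max()) for y in range(ys.min(),ys.max()+1)];print(w[::4])
```

```text
w1 239.7 219.1 22.4 30.0 74 [ 0.6052 -0.0543  0.025 ] dia 0.027287553205803117 0.03649541827518321
w1 238.3 222.3 37.6 40.1 189 [ 0.6034 -0.0584  0.025 ] dia 0.045996004951226466 0.04903731827504465
w1 232.1 151.2 58.2 59.8 336 [0.5978 0.0281 0.025 ] dia 0.0662028569809906 0.06801079379411346
w2 280.9 288.0 45.3 51.7 319 [0.5969 0.0313 0.025 ] dia 0.05933854234792735 0.06774413523675027
w2 271.8 162.6 38.5 40.3 108 [0.5834 0.1969 0.025 ] dia 0.04403800171691741 0.04606908148379674
w2 272.4 164.5 51.5 52.5 186 [0.5842 0.1947 0.025 ] dia 0.058983380153396214 0.06009702682359708
[169 104  11  68 452] [172.8872 139.8982]
[(104, np.int64(172), np.int64(173)), (108, np.int64(171), np.int64(174)), (112, np.int64(171), np.int64(175)), (116, np.int64(171), np.int64(177)), (120, np.int64(171), np.int64(177)), (124, np.int64(170), np.int64(177)), (128, np.int64(170), np.int64(176)), (132, np.int64(170), np.int64(176)), (136, np.int64(170), np.int64(176)), (140, np.int64(169), np.int64(176)), (144, np.int64(170), np.int64(176)), (148, np.int64(169), np.int64(176)), (152, np.int64(169), np.int64(175)), (156, np.int64(169), np.int64(175)), (160, np.int64(169), np.int64(175)), (164, np.int64(169), np.int64(175)), (168, np.int64(169), np.int64(179))]
```

Run:
```python
from h import *
np.set_printoptions(precision=4,suppress=True)
w1,w2=load("w1"),load("w2")
print("spool rim tri",tri([(w1,(232.1,151.2)),(w2,(280.9,288))]))
S=plane(w1,[(232.1,151.2)],.019)[0];S2=plane(w2,[(280.9,288)],.019)[0];J=plane(w2,[(272.4,164.5)],.023)[0];B=plane(w1,[(238.3,222.3)],.029)[0]
print(S,S2,J,B)
i=np.array([-1,0,0,2]);P=np.array([B,S,S2,J])[:,:2]
c=[np.polyfit(i,P[:,k],1) for k in(0,1)];print("pitch",np.hypot(c[0][0],c[1][0]),"ang",np.degrees(np.arctan2(-c[0][0],c[1][0])))
for k in(-1,0,1,2):print(k,np.polyval(c[0],k),np.polyval(c[1],k))
d=w2
a,b=plane(d,[(173.7,122),(172.1,162)],.008);print(a,b,np.degrees(np.arctan2(*(a-b)[:2])))
hsv=cv2.cvtColor(d["pixels"],cv2.COLOR_BGR2HSV);m=(hsv[...,2]>110).astype(np.uint8);m[:,:150]=0;m[:,200:]=0;m[:80]=0;m[200:]=0
for y in range(84,200,2):
    x=np.nonzero(m[y])[0]
    if len(x):print(y,x.min(),x.max(),end="; ")
f=plane(d,[(169,169)],.010);print(f)
```

```text
spool rim tri (array([0.5974, 0.0273, 0.019 ]), [3.194892835079757e-05, 3.1948928351065326e-05])
[0.5974 0.0273 0.019 ] [0.5975 0.0273 0.019 ] [0.5843 0.1943 0.023 ] [ 0.6037 -0.0569  0.029 ]
pitch 0.08392511786932133 ang 4.44104738642615
-1 0.6038409264531999 -0.05659106122567562
0 0.5973423268703338 0.02708207432475688
1 0.5908437272874678 0.11075520987518939
2 0.5843451277046018 0.19442834542562187
[0.4706 0.2421 0.008 ] [0.4646 0.1955 0.008 ] 7.221935967738848
90 171 172; 92 170 172; 94 170 172; 96 170 172; 98 170 172; 100 170 172; 102 170 172; 104 168 173; 106 168 174; 108 167 174; 110 167 174; 112 165 175; 114 163 176; 116 163 177; 118 163 177; 120 163 177; 122 163 177; 124 163 177; 126 163 177; 128 163 177; 130 163 177; 132 163 176; 134 163 176; 136 162 176; 138 162 176; 140 162 176; 142 162 176; 144 162 176; 146 162 176; 148 162 176; 150 162 176; 152 162 175; 154 162 175; 156 162 175; 158 162 175; 160 162 175; 162 162 175; 164 162 175; 166 158 176; 168 157 179; 170 164 178; 172 166 171; 174 165 171; 176 165 171; 178 165 170; 180 165 170; 182 165 170; 184 165 170; 186 165 170; 188 162 171; 190 161 174; 192 162 173; [[0.4607 0.1874 0.01  ]]
```

Run:
```python
from h import *
np.set_printoptions(precision=4,suppress=True)
d=load("w2")
P=plane(d,[(171.2,89.5),(170,122),(168.5,162),(168.2,168),(167.5,192)],.008);print(P)
u=P[0]-P[4];print(np.linalg.norm(u),np.degrees(np.arctan2(u[0],u[1])));v=P[1]-P[2];print(np.degrees(np.arctan2(v[0],v[1])))
u/=np.linalg.norm(u);print("mid",P[3]+.031*u,(P[0]+P[4])/2)
```

```text
[[0.4707 0.2777 0.008 ]
 [0.4663 0.2421 0.008 ]
 [0.4603 0.1955 0.008 ]
 [0.4593 0.1882 0.008 ]
 [0.4556 0.1581 0.008 ]]
0.12050077730571178 7.192329102758928
7.2770838838549885
mid [0.4631 0.219  0.008 ] [0.4631 0.2179 0.008 ]
```

```bash
python3 -m pendant '0.05 -0.034 -0.012 0.04 0 0 0;0.05 -0.034 -0.012 0.04 0 0 0;0.05 -0.034 -0.012 0.04 0 0 0;0.05 0 0 0.03 0 0 0;0.05 0 0 0 0 0 6.7;0.05 0 0 0 0 0 0;0.05 0 0 0 0 0 0;0.05 0 0 0 0 0 0' 30
python3 -c "
from h import *
w=snap('wrist','w3');print(w['pos'],w['q'])
cv2.imwrite('pics/w3b.png',w['pixels'][100:])"
```

```text
clock: 1.68
position: [0.4866, 0.1982, 0.0934]
eef_rot: [0.004, 0.997, -0.076, 0.008]
wrist_force: [0.0, 0.0, 1.8]
width: 0.0501
[0.48661655 0.19818484 0.09338624] [ 0.00399613  0.99708172 -0.07586705  0.00750137]
```

View pics/w3b.png

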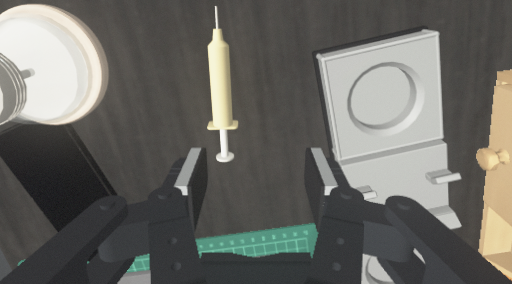

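Close crop: the cream syringe is under the hand, flange at (223,125) in the crop and tip at (216,8). It is clearly cream, not purple.

```bash
cat >> h.py <<'E'
def go(x,y,z,yaw=None):
    s=arm.sense();R=Ro.from_quat(np.roll(s["eef_rot"],-1));d=R.inv().apply(np.array([x,y,z])-s["position"])
    print("shift mm",np.round(d*1e3,1),"pos",np.round(s["position"],4),"F",np.round(s["wrist_force"],1),"w",round(s["width"],4))
    if yaw is not None:
        T=Ro.from_euler("z",yaw,degrees=True)*Ro.from_quat([1,0,0,0]);print("turn deg",np.round(np.degrees((R.inv()*T).as_rotvec()),2))
E
python3 - <<'E'
from h import *
np.set_printoptions(precision=4,suppress=True)
a,b=load("w2"),load("w3")
print(tri([(a,(168.2,168)),(b,(223,225))]),tri([(a,(171.2,89.5)),(b,(216,107))]))
P=plane(b,[(216,107),(223,225),(225,260)],.008);u=P[0]-P[2];u/=np.linalg.norm(u);print(P,P[1]+.031*u,np.degrees(np.arctan2(u[0],u[1])))
go(.463,.2185,.05,-7.2)
E
```

```text
(array([0.4602, 0.1889, 0.0108]), [0.0001911405451780268, 0.00019114054517807878]) (array([0.4721, 0.2775, 0.0135]), [9.4947054203096e-05, 9.494705420315458e-05])
[[0.4716 0.2776 0.008 ]
 [0.46   0.1879 0.008 ]
 [0.4558 0.1568 0.008 ]] [0.464  0.2187 0.008 ] 7.431396328022365
shift mm [-27.5 -16.9  43.1] pos [0.487  0.198  0.0936] F [-1.1 -0.3 -1. ] w 0.05
turn deg [ 0.39 -0.92 -1.53]
```

```bash
python3 -m pendant '0.05 -0.0135 -0.0085 0 0.4 -0.9 0;0.05 -0.0135 -0.0085 0.02 0 0 -1.3;0.05 0 0 0.02 0 0 0;0.05 0 0 0.015 0 0 0;0.05 0 0 0.01 0 0 0;0.05 0 0 0 0 0 0;0.05 0 0 0 0 0 0;0.05 0 0 0 0 0 0' 
python3 -c "
from h import *
go(.4635,.2187,.005,-7.2)"
```

```text
clock: 2.4
position: [0.4672, 0.225, 0.0326]
eef_rot: [-0.007, 0.998, -0.064, 0.005]
wrist_force: [0.7, 0.6, 0.3]
width: 0.0501
shift mm [-3.1  7.1 27.5] pos [0.4672 0.225  0.0326] F [0.7 0.6 0.3] w 0.0501
turn deg [-0.86 -0.53 -0.1 ]
```

```bash
python3 -m pendant '0.05 -0.003 0.007 0 -0.8 -0.5 0;0.05 0 0 0.01 0 0 0;0.05 0 0 0.01 0 0 0;0.05 0 0 0.007 0 0 0;0.05 0 0 0 0 0 0;0.05 0 0 0 0 0 0;0.05 0 0 0 0 0 0;0.05 0 0 0 0 0 0' 
python3 -c "
from h import *
go(.4635,.2187,.005,-7.2)"
```

```text
clock: 3.07
position: [0.4647, 0.2179, 0.0047]
eef_rot: [-0.001, 0.998, -0.064, 0.001]
wrist_force: [0.1, -0.4, 0.1]
width: 0.0501
shift mm [-1.3 -0.7 -0.3] pos [0.4647 0.2179 0.0047] F [ 0.1 -0.4  0.1] w 0.0501
turn deg [-0.1  -0.16 -0.17]
```

```bash
python3 -m pendant '0 0 0 0 0 0 0;0 0 0 0 0 0 0;0 0 0 0 0 0 0;0 0 0 0 0 0 0;0 0 0 0 0 0 0;0 0 0 0 0 0 0;0 0 0 0 0 0 0;0 0 0 -0.02 0 0 0' 30
python3 -m pendant '0 0 0 -0.03 0 0 0;0 0 0 -0.03 0 0 0;0 0 0 -0.03 0 0 7.1;0 0 0 0 0 0 7.1;0 0 0 0 0 0 7.1;0 0 0 0 0 0 7.1;0 0 0 0 0 0 7.1;0 0 0 0 0 0 7.1'
python3 -m pendant '0 0 0 0 0 0 7.1;0 0 0 0 0 0 7.1;0 0 0 0 0 0 7.1;0 0 0 0 0 0 7.1;0 0 0 0 0 0 7.1;0 0 0 0 0 0 0;0 0 0 0 0 0 0;0 0 0 0 0 0 0'
python3 -c "
from h import *
go(.5908,.1108,.11,-85.56)"
```

```text
clock: 3.73
position: [0.4635, 0.2176, 0.0234]
eef_rot: [-0.0, 0.998, -0.064, 0.0]
wrist_force: [-0.3, 0.4, -0.3]
width: 0.0142
clock: 4.4
position: [0.4644, 0.218, 0.1212]
eef_rot: [-0.003, 0.904, -0.427, 0.001]
wrist_force: [-1.4, 0.0, -0.1]
width: 0.0137
clock: 5.07
position: [0.463, 0.2183, 0.1214]
eef_rot: [-0.002, 0.73, -0.683, -0.001]
wrist_force: [0.3, -0.5, -0.5]
width: 0.0141
shift mm [ 115.8 -120.3   11.3] pos [0.463  0.2183 0.1214] F [ 0.3 -0.5 -0.5] w 0.0141
turn deg [-0.14  0.21 -0.6 ]
```

```bash
python3 -m pendant '0 0.02 -0.02 0 0 0 0;0 0.025 -0.026 0 0 0 0;0 0.025 -0.026 0 0 0 0;0 0.025 -0.026 0 0 0 0;0 0.02 -0.02 0 0 0 0;0 0 0 0 0 0 0;0 0 0 0 0 0 0;0 0 0 0 0 0 0'
python3 -c "
from h import *
w=snap('wrist','w4')
go(.5908,.1108,.06,-85.56)"
```

```text
clock: 5.73
position: [0.5924, 0.1085, 0.1194]
eef_rot: [-0.001, 0.739, -0.674, -0.002]
wrist_force: [0.1, 0.7, -0.3]
width: 0.014
shift mm [-1.4  0.6 59.3] pos [0.5917 0.1092 0.1193] F [-0.   0.4 -1.1] w 0.0142
turn deg [0.13 0.28 0.86]
```

View pics/w4.png

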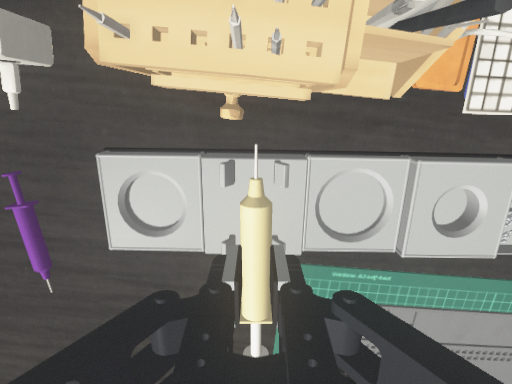

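The syringe is held square, in line with the trough. I'll check the wooden box clearance before lowering.

Run:
```python
from h import *
a,b,c=load("w2"),load("w4"),load("w1")
print("knob",tri([(a,(337,215)),(b,(231,113))]))
print("front top corner",tri([(a,(348,174)),(b,(100,62))]), "knob w1", tri([(c,(294,48)),(a,(337,215))]))
P=tri([(c,(304,108)),(a,(343,262))]);print(P)
```

```text
knob (array([0.6620916 , 0.13391397, 0.02839952]), [0.00021584814898275765, 0.00021584814898279486])
front top corner (array([0.67050324, 0.19869413, 0.0789434 ]), [0.01516260981459492, 0.015162609814594946]) knob w1 (array([0.66289081, 0.13432457, 0.0290763 ]), [0.0011845191822091729, 0.0011845191822091121])
(array([0.67404372, 0.0748567 , 0.0353468 ]), [0.001967424865912729, 0.0019674248659129253])
```

```bash
python3 -m pendant '0 -0.001 0 0 0 0 0.9;0 0 0 0.025 0 0 0;0 0 0 0.025 0 0 0;0 0 0 0.012 0 0 0;0 0 0 0.008 0 0 0;0 0 0 0 0 0 0;0 0 0 0 0 0 0;0 0 0 0 0 0 0'
python3 -c "
from h import *
go(.5908,.1108,.034,-85.56)"
```

```text
clock: 6.45
position: [0.5881, 0.118, 0.0493]
eef_rot: [-0.002, 0.737, -0.676, -0.004]
wrist_force: [-0.1, 0.1, -0.8]
width: 0.0143
shift mm [ 7.6 -2.1 15.2] pos [0.5881 0.118  0.0493] F [-0.1  0.1 -0.8] w 0.0143
turn deg [0.14 0.46 0.48]
```

```bash
python3 -m pendant '0 0.007 -0.002 0 0 0.4 0.5;0 0 0 0.005 0 0 0;0 0 0 0.004 0 0 0;0 0 0 0.004 0 0 0;0 0 0 0.002 0 0 0;0 0 0 0 0 0 0;0 0 0 0 0 0 0;0 0 0 0 0 0 0'
python3 -c "
from h import *
go(.5908,.1108,.034,-85.56)"
```

```text
clock: 7.12
position: [0.5921, 0.1128, 0.0352]
eef_rot: [-0.002, 0.734, -0.679, -0.001]
wrist_force: [-0.3, -0.8, -0.5]
width: 0.014
shift mm [1.9 1.5 1.2] pos [0.5921 0.1128 0.0352] F [-0.3 -0.8 -0.5] w 0.014
turn deg [-0.06  0.2  -0.05]
```

```bash
python3 -m pendant '0 0.002 0.001 0.0015 0 0 0;0 0 0 0 0 0 0;0.036 0 0 0 0 0 0;0.036 0 0 0 0 0 0;0.036 0 0 0 0 0 0;0.036 0 0 -0.015 0 0 0;0.036 0 0 -0.02 0 0 0;0.036 0 0 -0.03 0 0 0'
python3 -m pendant '0.085 0 0 -0.04 0 0 -7.1;0.085 0 0 -0.04 0 0 -7.1;0.085 0 0 0 0 0 -7.1;0.085 0 0 0 0 0 -7.1;0.085 0 0 0 0 0 -7.1;0.085 0 0 0 0 0 -7.1;0.085 0 0 0 0 0 -7.1;0.085 0 0 0 0 0 -7.1'
python3 -m pendant '0.085 0 0 0 0 0 -7.1;0.085 0 0 0 0 0 -7.1;0.085 0 0 0 0 0 -7.1;0.085 0 0 0 0 0 -7.1;0.085 0 0 0 0 0 0;0.085 0 0 0 0 0 0;0.085 0 0 0 0 0 0;0.085 0 0 0 0 0 0'
python3 -c "
from h import *
w=snap('wrist','w5')
go(.53,-.42,.23,0)"
```

```text
clock: 7.78
position: [0.5868, 0.1102, 0.0951]
eef_rot: [0.003, 0.734, -0.679, -0.005]
wrist_force: [1.5, 0.6, 0.2]
width: 0.0361
clock: 8.45
position: [0.5909, 0.1079, 0.1862]
eef_rot: [0.0, 0.97, -0.243, 0.001]
wrist_force: [-0.3, -1.2, 0.2]
width: 0.0852
clock: 9.12
position: [0.5896, 0.1047, 0.1855]
eef_rot: [0.002, 1.0, 0.002, -0.001]
wrist_force: [-0.6, 0.7, 0.5]
width: 0.0848
shift mm [-61.7 524.6 -42.5] pos [0.5896 0.1047 0.1855] F [ 0.5  0.9 -0.1] w 0.0853
turn deg [0.21 0.07 0.22]
```

View pics/w5.png

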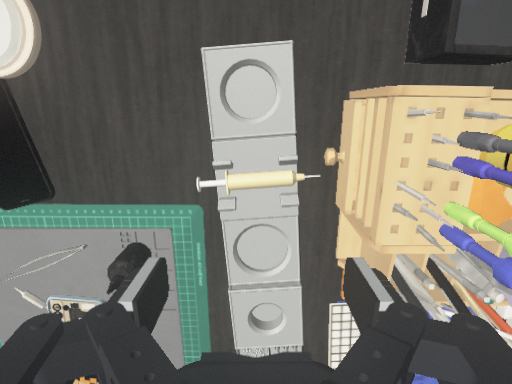

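The syringe lies in the trough, flange (227,182), tip (320,176). Next, locate the bottle.

Run:
```python
from h import *
np.set_printoptions(precision=4,suppress=True)
a=load("w1");c=load("w5")
ims=[cv2.resize(d["pixels"][y:y+70,x:x+90],(360,280),interpolation=cv2.INTER_CUBIC) for d,x,y in((a,60,130),(c,80,230))]
for d,x,y in((load("s1"),220,170),(load("d1"),200,175)):
    ims.append(cv2.resize(d["pixels"][y:y+70,x:x+90],(360,280),interpolation=cv2.INTER_CUBIC))
cv2.imwrite("pics/bot.png",np.vstack([np.hstack(ims[:2]),np.hstack(ims[2:])]))
P=plane(c,[(198,184),(320,176.5),(227,182)],.037);print(P,(P[0]+P[1])/2);u=P[1]-P[0];print(np.degrees(np.arctan2(u[1],u[0])))
```

```text
[[0.5329 0.1082 0.037 ]
 [0.6522 0.1162 0.037 ]
 [0.5615 0.1103 0.037 ]] [0.5925 0.1122 0.037 ]
3.8358852332554148
```

View pics/bot.png

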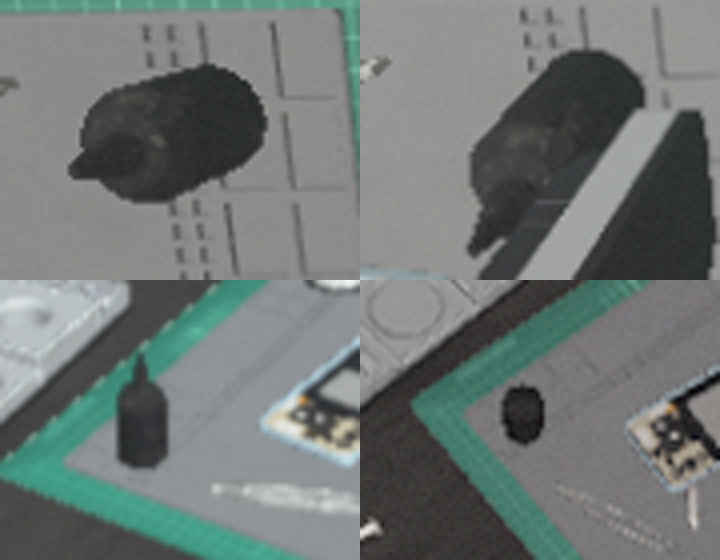

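Run:
```python
from h import *
np.set_printoptions(precision=4,suppress=True)
a=load("w1");c=load("w5");s=load("s1")
print(tri([(a,(78,172.5)),(c,(108.7,292.5)),(s,(255,188.7))]),tri([(a,(78,172.5)),(s,(255,188.7))]))
print(plane(a,[(113,162.5)],.008),plane(s,[(255.3,216.5)],.008))
go(.457,.03,.16,0)
```

```text
(array([0.4515, 0.0156, 0.0833]), [0.0006549835859675964, 0.0008318094915935367, 0.0003189873732416879]) (array([0.4511, 0.0162, 0.0834]), [1.325066995905455e-07, 1.3250669958440938e-07])
[[0.4514 0.0124 0.008 ]] [[0.4446 0.0269 0.008 ]]
shift mm [-132.9   74.1   25.9] pos [0.5896 0.1047 0.1855] F [ 0.5  0.9 -0.1] w 0.0853
turn deg [0.21 0.07 0.22]
```

```bash
python3 -m pendant '0.065 -0.02 0.012 0.005 0 0 0;0.065 -0.03 0.02 0.01 0 0 0;0.065 -0.03 0.02 0.01 0 0 0;0.065 -0.03 0.02 0.01 0 0 0;0.065 -0.02 0.014 0.01 0 0 0;0.065 -0.007 0.004 0 0 0 0;0.065 0 0 0 0 0 0;0.065 0 0 0 0 0 0'
python3 -c "
from h import *
go(.452,.0145,.12,0)"
```

```text
clock: 9.83
position: [0.4491, 0.0135, 0.1393]
eef_rot: [0.001, 1.0, -0.002, 0.003]
wrist_force: [0.6, 0.6, -0.3]
width: 0.0647
shift mm [ 2.8 -1.  19.4] pos [0.4491 0.0135 0.1393] F [ 0.6  0.6 -0.3] w 0.0647
turn deg [ 0.09 -0.29 -0.28]
```

```bash
python3 -m pendant '0.065 0.003 -0.001 0.01 0 0 0;0.065 0 0 0.015 0 0 0;0.065 0 0 0.015 0 0 0;0.065 0 0 0.015 0 0 0;0.065 0 0 0.01 0 0 0;0.065 0 0 0.005 0 0 0;0.065 0 0 0 0 0 0;0.065 0 0 0 0 0 0'
python3 -c "
from h import *
w=snap('wrist','w6')
go(.452,.0145,.036,0)"
```

```text
clock: 10.5
position: [0.4691, 0.023, 0.0643]
eef_rot: [-0.003, 1.0, 0.0, 0.013]
wrist_force: [0.4, 0.3, 0.6]
width: 0.065
shift mm [-18.    8.7  28. ] pos [0.4692 0.0231 0.0645] F [ 0.2  0.4 -1.3] w 0.065
turn deg [-0.3  -1.56  0.03]
```

View pics/w6.png

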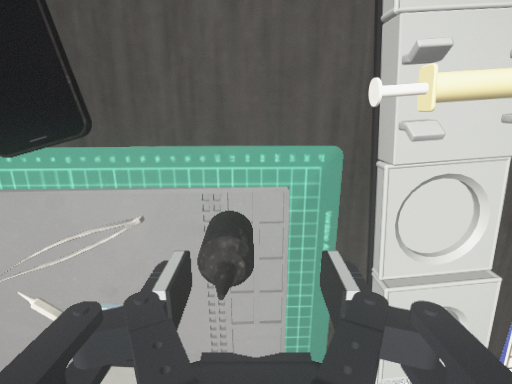

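```bash
python3 - <<'E'
from h import *
a,c,b=load("w1"),load("s1"),load("w6")
print(tri([(a,(78,172.5)),(b,(222,296)),(c,(255,188.7))]),plane(b,[(229,231)],.008))
E
python3 -m pendant '0.065 -0.009 0.0043 0 0 -1.5 0;0.065 -0.009 0.0043 0 0 0 0;0.065 0 0 0 0 0 0;0.065 0 0 0.006 0 0 0;0.065 0 0 0.006 0 0 0;0.065 0 0 0 0 0 0;0.065 0 0 0 0 0 0;0.065 0 0 0 0 0 0'
python3 -c "
from h import *
go(.452,.0145,.036,0)"
```

```text
(array([0.45185005, 0.01583322, 0.08346571]), [0.0007152156220821839, 0.001106301041278162, 0.0006240987934492362]) [[0.45197772 0.0168884  0.008     ]]
clock: 11.22
position: [0.4537, 0.0154, 0.0531]
eef_rot: [-0.003, 1.0, 0.0, 0.005]
wrist_force: [0.1, -0.2, -0.3]
width: 0.0648
shift mm [-1.8  1.  17.1] pos [0.4537 0.0154 0.0531] F [ 0.1 -0.2 -0.3] w 0.0648
turn deg [-0.4  -0.52  0.05]
```

```bash
python3 -m pendant '0.065 -0.003 0 0.005 0 -0.5 0;0.065 0 0 0.005 0 0 0;0.065 0 0 0.005 0 0 0;0.065 0 0 0.002 0 0 0;0.065 0 0 0 0 0 0;0.065 0 0 0 0 0 0;0.065 0 0 0 0 0 0;0.065 0 0 0 0 0 0'
python3 -c "
from h import *
go(.452,.0155,.036,0)"
```

```text
clock: 11.88
position: [0.4507, 0.016, 0.0338]
eef_rot: [-0.004, 1.0, 0.001, -0.0]
wrist_force: [-0.5, 0.2, -0.2]
width: 0.0649
shift mm [ 1.3  0.5 -2.2] pos [0.4507 0.016  0.0338] F [-0.5  0.2 -0.2] w 0.0649
turn deg [-0.41  0.03  0.09]
```

```bash
python3 -m pendant '0.065 0.001 0 -0.003 -0.4 0 0;0.065 0 0 0 0 0 0;0 0 0 0 0 0 0;0 0 0 0 0 0 0;0 0 0 0 0 0 0;0 0 0 0 0 0 0;0 0 0 0 0 0 0;0 0 0 0 0 0 0' 25
python3 -c "
from h import *
go(.452,.0155,.036,0)"
```

```text
clock: 12.55
position: [0.4523, 0.016, 0.0379]
eef_rot: [0.0, 1.0, 0.001, 0.001]
wrist_force: [0.1, 0.6, -0.2]
width: 0.0315
shift mm [-0.3  0.5  1.9] pos [0.4523 0.016  0.0379] F [ 0.1  0.6 -0.2] w 0.0315
turn deg [ 0.02 -0.06  0.09]
```

```bash
python3 -m pendant '0 0 0 -0.006 0 0 0;0 0 0 -0.01 0 0 0;0 0 0 -0.01 0 0 0;0 0 0 -0.01 0 0 0;0 0 0 -0.01 0 0 0;0 0 0 -0.005 0 0 0;0 0 0 0 0 0 0;0 0 0 0 0 0 0'
python3 -c "
from h import *
go(.6038,-.0566,.09,0)"
```

```text
clock: 13.22
position: [0.4513, 0.0156, 0.0925]
eef_rot: [0.0, 1.0, 0.001, -0.0]
wrist_force: [0.3, 0.7, -0.8]
width: 0.0311
shift mm [152.4  72.4   2.5] pos [0.4513 0.0156 0.0925] F [ 0.3  0.7 -0.8] w 0.0311
turn deg [0.06 0.04 0.07]
```

```bash
python3 -m pendant '0 0.015 0.007 0 0 0 0;0 0.03 0.014 0 0 0 0;0 0.03 0.014 0 0 0 0;0 0.03 0.014 0 0 0 0;0 0.03 0.014 0 0 0 0;0 0.017 0.009 0 0 0 0;0 0 0 0 0 0 0;0 0 0 0 0 0 0'
python3 -c "
from h import *
w=snap('wrist','w7')
go(.6038,-.0566,.07,0)"
```

```text
clock: 13.88
position: [0.6038, -0.0591, 0.0862]
eef_rot: [0.001, 1.0, 0.002, -0.007]
wrist_force: [-0.1, 0.6, 0.2]
width: 0.031
shift mm [ 0.6 -2.7 16.2] pos [ 0.6034 -0.0593  0.0862] F [ 0.4 -0.6  0.6] w 0.0315
turn deg [0.13 0.79 0.28]
```

View pics/w7.png

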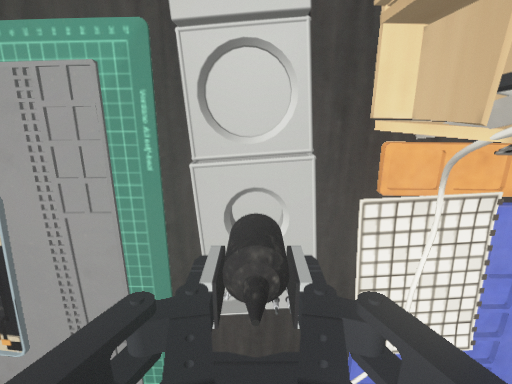

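```bash
python3 -m pendant '0 0.001 -0.003 0 0 0.8 0.3;0 0 0 0.006 0 0 0;0 0 0 0.006 0 0 0;0 0 0 0.006 0 0 0;0 0 0 0.003 0 0 0;0 0 0 0 0 0 0;0 0 0 0 0 0 0;0 0 0 0 0 0 0'
python3 -c "
from h import *
go(.6038,-.0566,.04,0)"
```

```text
clock: 14.6
position: [0.5973, -0.0512, 0.0612]
eef_rot: [0.0, 1.0, 0.003, -0.004]
wrist_force: [0.6, 0.6, -0.2]
width: 0.0316
shift mm [ 6.6  5.4 21.1] pos [ 0.5973 -0.0512  0.0612] F [ 0.6  0.6 -0.2] w 0.0316
turn deg [0.04 0.5  0.35]
```

```bash
python3 -m pendant '0 0.004 0.003 0 0 0.5 0.3;0 0.003 0.002 0 0 0 0;0 0 0 0 0 0 0;0 0 0 0.003 0 0 0;0 0 0 0.003 0 0 0;0 0 0 0 0 0 0;0 0 0 0 0 0 0;0 0 0 0 0 0 0'
python3 -c "
from h import *
go(.6038,-.0566,.04,0)"
```

```text
clock: 15.27
position: [0.6062, -0.0575, 0.0554]
eef_rot: [0.0, 1.0, -0.0, 0.002]
wrist_force: [0.1, 0.3, -0.4]
width: 0.0313
shift mm [-2.4 -0.9 15.4] pos [ 0.6062 -0.0575  0.0554] F [ 0.1  0.3 -0.4] w 0.0313
turn deg [ 0.06 -0.18 -0.05]
```

```bash
python3 -m pendant '0 -0.002 -0.001 0 0 0 0;0 0 0 0.004 0 0 0;0 0 0 0.004 0 0 0;0 0 0 0 0 0 0;0 0 0 0.003 0 0 0;0 0 0 0.003 0 0 0;0 0 0 0 0 0 0;0 0 0 0 0 0 0'
python3 -c "
from h import *
go(.6038,-.0566,.04,0)"
```

```text
clock: 15.93
position: [0.6037, -0.056, 0.0396]
eef_rot: [0.0, 1.0, -0.0, 0.001]
wrist_force: [0.1, -0.3, -0.4]
width: 0.0315
shift mm [ 0.1  0.6 -0.4] pos [ 0.6037 -0.056   0.0396] F [ 0.1 -0.3 -0.4] w 0.0315
turn deg [ 0.04 -0.14 -0.02]
```

```bash
python3 -m pendant '0.06 0 0 0 0 0 0;0.06 0 0 0 0 0 0;0.06 0 0 0 0 0 0;0.06 0 0 0 0 0 0;0.06 0 0 -0.006 0 0 0;0.06 0 0 -0.008 0 0 0;0.06 0 0 -0.01 0 0 0;0.06 0 0 -0.01 0 0 0'
python3 -m pendant '0.085 0 0 -0.012 0 0 0;0.085 0 0 -0.02 0 0 0;0.085 0 0 -0.03 0 0 0;0.085 0 0.02 -0.03 0 0 0;0.085 -0.01 0.04 -0.02 0 0 0;0.085 -0.01 0.04 0 0 0 0;0.085 -0.01 0.04 0 0 0 0;0.085 -0.01 0.04 0 0 0 0'
python3 -m pendant '0.085 -0.01 0.04 0 0 0 0;0.085 -0.01 0.04 0 0 0 0;0.085 -0.01 0.04 0 0 0 0;0.085 0 0.04 0 0 0 0;0.085 0 0.02 0 0 0 0;0.085 0 0 0 0 0 0;0.085 0 0 0 0 0 0;0.085 0 0 0 0 0 0'
python3 -c "
from h import *
w=snap('wrist','w8')
go(.53,-.42,.2,0)"
```

```text
clock: 16.6
position: [0.6027, -0.0559, 0.0751]
eef_rot: [0.0, 1.0, -0.0, -0.0]
wrist_force: [1.4, -0.3, -0.2]
width: 0.0598
clock: 17.27
position: [0.5713, -0.2258, 0.2058]
eef_rot: [-0.003, 1.0, 0.013, 0.01]
wrist_force: [0.8, -0.4, 0.8]
width: 0.0846
clock: 17.93
position: [0.5363, -0.4263, 0.216]
eef_rot: [0.005, 1.0, 0.003, 0.013]
wrist_force: [-0.4, -0.1, -1.1]
width: 0.0851
shift mm [-7.1 -5.6 15.9] pos [ 0.5367 -0.4255  0.2161] F [0.4 0.2 0.3] w 0.085
turn deg [ 0.5  -1.47  0.44]
```

View pics/w8.png

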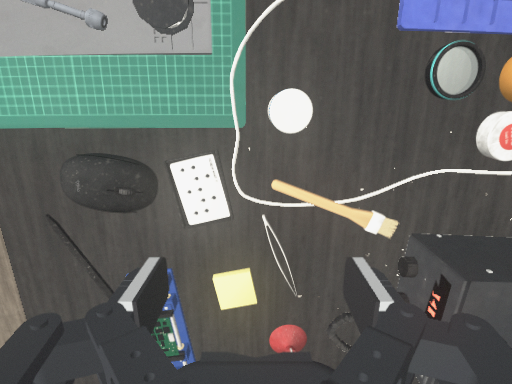

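Jar: white disc at (290,110). Look-alikes are the red-labelled tub (497,135) and the ring (455,70). Reel partly visible at (165,10). The choice matches the scene and side triangulation (.571,-.348).

Run:
```python
from h import *
np.set_printoptions(precision=4,suppress=True)
d=load("w8");hsv=cv2.cvtColor(d["pixels"],cv2.COLOR_BGR2HSV)
m=((hsv[...,1]<40)&(hsv[...,2]>150)).astype(np.uint8);m=cv2.morphologyEx(m,cv2.MORPH_OPEN,np.ones((15,15)))
n,l,st,ce=cv2.connectedComponentsWithStats(m)
for k in range(1,n):print(st[k],ce[k])
print(plane(d,[(290,110)],.045))
print(tri([(d,(290,110)),(load("s1"),(285.5,139))]))
go(.571,-.34,.13,0)
```

```text
[   0    0  154   56 7294] [72.4123 29.044 ]
[193   4  18  49 863] [201.6871  27.9826]
[173  33  19  20 374] [182.1257  42.6471]
[ 438   49   38   43 1390] [456.5007  69.9856]
[ 270   90   42   42 1523] [290.3703 110.3775]
[477 117  24  35 735] [488.849  134.4109]
[176 156  39  35 751] [194.7643 172.8176]
[183 177  38  35 717] [201.5258 193.9791]
[208 199  19  19 359] [216.9499 208.    ]
[[ 0.5741 -0.354   0.045 ]]
(array([ 0.574 , -0.3545,  0.0392]), [0.0009959756299747296, 0.00099597562997473])
shift mm [ 32.7 -85.9  86.2] pos [ 0.5367 -0.4255  0.2161] F [0.4 0.2 0.3] w 0.085
turn deg [ 0.5  -1.47  0.44]
```

```bash
python3 -m pendant '0.07 0.01 -0.018 0.02 0 -1.4 0;0.07 0.01 -0.018 0.02 0 0 0;0.07 0.01 -0.018 0.02 0 0 0;0.07 0.007 -0.018 0.02 0 0 0;0.07 0 0 0.01 0 0 0;0.07 0 0 0.01 0 0 0;0.07 0 0 0 0 0 0;0.07 0 0 0 0 0 0'
python3 -c "
from h import *
w=snap('wrist','w9')
go(.574,-.354,.08,0)"
```

```text
clock: 18.65
position: [0.5807, -0.3376, 0.1174]
eef_rot: [0.002, 1.0, 0.013, 0.003]
wrist_force: [0.1, -0.4, 0.7]
width: 0.0698
shift mm [-7.2 16.  37.4] pos [ 0.5805 -0.3377  0.1174] F [-0.3  0.6  0.3] w 0.07
turn deg [ 0.27 -0.38  1.41]
```

View pics/w9.png

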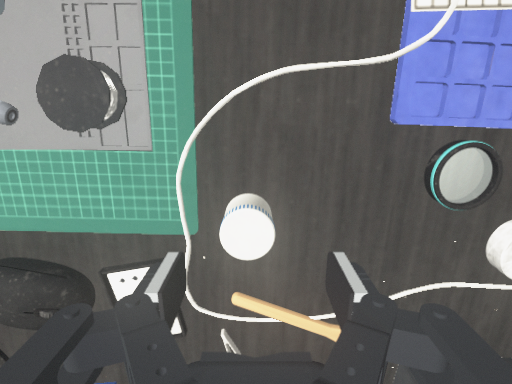

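Jar lid is centred at (248,230) with nothing against it. The reel's top flange is at about (72,92).

```bash
python3 - <<'E'
from h import *
np.set_printoptions(precision=4,suppress=True)
a,b=load("w8"),load("w9")
print("jar",tri([(a,(290.2,110.2)),(b,(247.7,230.5))]),plane(b,[(247.7,230.5)],.045))
g=cv2.cvtColor(b["pixels"],cv2.COLOR_BGR2GRAY)
m=(g[30:150,20:150]<60).astype(np.uint8);n,l,st,ce=cv2.connectedComponentsWithStats(cv2.morphologyEx(m,cv2.MORPH_OPEN,np.ones((5,5))))
for k in range(1,n):
    if st[k][4]>500:
        c=max(cv2.findContours((l==k).astype(np.uint8),0,1)[0],key=len);e=cv2.fitEllipse(cv2.convexHull(c));print(st[k],e)
P=plane(b,[(72,92),(37,92),(108,92)],.038);print("reel",P,P[2]-P[1])
print("reel tri",tri([(load("s1"),(304,161)),(b,(72,92))]))
E
python3 -m pendant '0.07 -0.003 0.008 0 0 0 1.4;0.07 -0.004 0.008 0.006 0 0 0;0.07 0 0 0.008 0 0 0;0.07 0 0 0.008 0 0 0;0.07 0 0 0.008 0 0 0;0.07 0 0 0 0 0 0;0.07 0 0 0 0 0 0;0.07 0 0 0 0 0 0'
python3 -c "
from h import *
go(.574,-.354,.06,0)"
```

```text
jar (array([ 0.5754, -0.3543,  0.0373]), [6.460888592144013e-05, 6.460888592143712e-05]) [[ 0.5756 -0.3511  0.045 ]]
reel [[ 0.4525 -0.2537  0.038 ]
 [ 0.4277 -0.2539  0.038 ]
 [ 0.4776 -0.2533  0.038 ]] [0.0499 0.0006 0.    ]
reel tri (array([ 0.4519, -0.2535,  0.0367]), [0.0002502933161893936, 0.00025029331618915544])
clock: 19.37
position: [0.5714, -0.3631, 0.087]
eef_rot: [0.005, 1.0, -0.006, 0.005]
wrist_force: [-0.5, 0.6, -0.5]
width: 0.0701
shift mm [ 2.2 -9.4 26.9] pos [ 0.5714 -0.3631  0.087 ] F [-0.5  0.6 -0.5] w 0.0701
turn deg [ 0.6  -0.52 -0.64]
```

Jar at (.575,-.3525).

```bash
python3 -m pendant '0.07 0.004 -0.010 0 0.6 -0.5 -0.6;0.07 0 0 0.008 0 0 0;0.07 0 0 0.008 0 0 0;0.07 0 0 0.008 0 0 0;0.07 0 0 0 0 0 0;0.07 0 0 0 0 0 0;0.07 0 0 0 0 0 0;0.07 0 0 0 0 0 0'
python3 -c "
from h import *
go(.575,-.3525,.021,0)"
```

```text
clock: 20.03
position: [0.5773, -0.3499, 0.0602]
eef_rot: [-0.001, 1.0, 0.002, 0.0]
wrist_force: [-0.9, -0.4, 0.1]
width: 0.0702
shift mm [-2.3  2.7 39.2] pos [ 0.5773 -0.3499  0.0602] F [-0.9 -0.4  0.1] w 0.0702
turn deg [-0.14 -0.01  0.19]
```

```bash
python3 -m pendant '0.07 -0.002 0.003 0 0 0 0;0.07 0 0 0.008 0 0 0;0.07 0 0 0.008 0 0 0;0.07 0 0 0.008 0 0 0;0.07 0 0 0.008 0 0 0;0.07 0 0 0.006 0 0 0;0.07 0 0 0 0 0 0;0.07 0 0 0 0 0 0'
python3 -c "
from h import *
go(.575,-.3525,.021,0)"
```

```text
clock: 20.7
position: [0.5745, -0.354, 0.0179]
eef_rot: [-0.001, 1.0, 0.001, -0.0]
wrist_force: [-0.1, 0.5, -0.8]
width: 0.0699
shift mm [ 0.5 -1.5 -3.1] pos [ 0.5745 -0.354   0.0179] F [-0.1  0.5 -0.8] w 0.0699
turn deg [-0.11  0.01  0.13]
```

```bash
python3 -m pendant '0.07 0 -0.001 -0.004 0 0 0;0.07 0 0 0 0 0 0;0 0 0 0 0 0 0;0 0 0 0 0 0 0;0 0 0 0 0 0 0;0 0 0 0 0 0 0;0 0 0 0 0 0 0;0 0 0 0 0 0 0' 25
python3 -m pendant '0 0 0 -0.006 0 0 0;0 0 0 -0.01 0 0 0;0 0 0 -0.015 0 0 0;0 0 0 -0.015 0 0 0;0 0 0 -0.015 0 0 0;0 0 0 -0.015 0 0 0;0 0 0 -0.01 0 0 0;0 0 0 0 0 0 0'
python3 -c "
from h import *
go(.5843,.1944,.12,0)"
```

```text
clock: 21.37
position: [0.5757, -0.3531, 0.0239]
eef_rot: [-0.0, 1.0, 0.001, 0.001]
wrist_force: [-0.1, -0.1, -0.2]
width: 0.0423
clock: 22.03
position: [0.5752, -0.3531, 0.1176]
eef_rot: [-0.001, 1.0, 0.001, 0.001]
wrist_force: [0.2, 1.3, -1.0]
width: 0.0418
shift mm [  10.5 -547.5   -1.8] pos [ 0.5752 -0.3531  0.1176] F [ 0.2  1.3 -1. ] w 0.0418
turn deg [-0.06 -0.12  0.14]
```

```bash
python3 -m pendant '0 0 -0.01 -0.015 0 0 0;0 0 -0.02 -0.015 0 0 0;0 0 -0.03 -0.015 0 0 0;0 0 -0.035 0 0 0 0;0 0 -0.035 0 0 0 0;0 0 -0.035 0 0 0 0;0 0 -0.035 0 0 0 0;0 0 -0.035 0 0 0 0'
python3 -c "
from h import *
go(.5843,.1944,.16,0)"
```

```text
clock: 22.7
position: [0.5729, -0.1244, 0.1625]
eef_rot: [0.005, 1.0, -0.01, 0.001]
wrist_force: [0.0, 0.1, -0.8]
width: 0.0423
shift mm [ 5.20e+00 -3.19e+02 -3.00e-01] pos [ 0.5729 -0.1244  0.1625] F [ 0.   0.1 -0.8] w 0.0423
turn deg [ 0.52 -0.13 -1.12]
```

```bash
python3 -m pendant '0 0.002 -0.04 0 0 0 -1;0 0.002 -0.04 0 0 0 0;0 0 -0.04 0 0 0 0;0 0 -0.04 0 0 0 0;0 0 -0.04 0 0 0 0;0 0 -0.03 0 0 0 0;0 0 -0.02 0 0 0 0;0 0 0 0 0 0 0'
python3 -c "
from h import *
go(.5843,.1944,.1,0)"
```

```text
clock: 23.37
position: [0.5736, 0.1498, 0.1581]
eef_rot: [0.001, 1.0, 0.006, -0.0]
wrist_force: [0.8, 0.5, -0.8]
width: 0.0421
shift mm [ 11.3 -44.6  58.1] pos [0.5736 0.1498 0.1581] F [ 0.8  0.5 -0.8] w 0.0421
turn deg [0.06 0.05 0.66]
```

```bash
python3 -m pendant '0 0.005 -0.02 0 0 0 0.6;0 0.006 -0.024 0 0 0 0;0 0 0 0 0 0 0;0 0 0 0.01 0 0 0;0 0 0 0.015 0 0 0;0 0 0 0.015 0 0 0;0 0 0 0.015 0 0 0;0 0 0 0 0 0 0'
python3 -c "
from h import *
w=snap('wrist','w10')
go(.5843,.1944,.06,0)"
```

```text
clock: 24.03
position: [0.5827, 0.1898, 0.0971]
eef_rot: [0.003, 1.0, -0.0, -0.002]
wrist_force: [-0.7, -0.7, -0.4]
width: 0.0424
shift mm [ 1.  -5.1 38.2] pos [0.5834 0.1896 0.0983] F [-0.1  0.2  0.2] w 0.0423
turn deg [ 0.37  0.18 -0.04]
```

```bash
python3 -m pendant '0 0.001 -0.005 0 0.4 0 0;0 0 0 0.007 0 0 0;0 0 0 0.007 0 0 0;0 0 0 0.007 0 0 0;0 0 0 0.007 0 0 0;0 0 0 0.005 0 0 0;0 0 0 0 0 0 0;0 0 0 0 0 0 0'
python3 -c "
from h import *
go(.5843,.1944,.034,0)"
```

```text
clock: 24.75
position: [0.5863, 0.1928, 0.0639]
eef_rot: [-0.001, 1.0, -0.002, 0.0]
wrist_force: [0.7, 0.1, -0.4]
width: 0.0419
shift mm [-2.  -1.5 29.9] pos [0.5863 0.1928 0.0639] F [ 0.7  0.1 -0.4] w 0.0419
turn deg [-0.09 -0.03 -0.22]
```

```bash
python3 -m pendant '0 -0.002 -0.0015 0 0 0 0;0 0 0 0.005 0 0 0;0 0 0 0.005 0 0 0;0 0 0 0.005 0 0 0;0 0 0 0.003 0 0 0;0 0 0 0 0 0 0;0 0 0 0 0 0 0;0 0 0 0 0 0 0'
python3 -c "
from h import *
go(.5843,.1944,.034,0)"
```

```text
clock: 25.42
position: [0.5843, 0.1951, 0.0443]
eef_rot: [-0.001, 1.0, -0.002, 0.001]
wrist_force: [0.3, 0.4, -0.3]
width: 0.0419
shift mm [ 0.   0.7 10.3] pos [0.5843 0.1951 0.0443] F [ 0.3  0.4 -0.3] w 0.0419
turn deg [-0.11 -0.06 -0.19]
```

```bash
python3 -m pendant '0 0 0.001 0.004 0 0 0;0 0 0 0.004 0 0 0;0 0 0 0.002 0 0 0;0 0 0 0 0 0 0;0 0 0 0 0 0 0;0 0 0 0 0 0 0;0 0 0 0 0 0 0;0 0 0 0 0 0 0'
python3 -c "
from h import *
go(.5843,.1944,.033,0)"
```

```text
clock: 26.08
position: [0.5848, 0.1939, 0.0336]
eef_rot: [-0.001, 1.0, -0.002, 0.001]
wrist_force: [0.3, -0.7, -0.0]
width: 0.042
shift mm [-0.5 -0.5  0.6] pos [0.5848 0.1939 0.0336] F [ 0.3 -0.7 -0. ] w 0.042
turn deg [-0.13 -0.11 -0.2 ]
```

```bash
python3 -m pendant '0.065 0 0 0 0 0 0;0.065 0 0 0 0 0 0;0.065 0 0 0 0 0 0;0.065 0 0 0 0 0 0;0.065 0 0 -0.006 0 0 0;0.065 0 0 -0.01 0 0 0;0.065 0 0 -0.015 0 0 0;0.065 0 0 -0.015 0 0 0'
python3 -m pendant '0.08 0 0 -0.03 0 0 0;0.08 0 0 -0.03 0 0 0;0.08 -0.01 0.02 -0.03 0 0 0;0.08 -0.01 0.03 -0.01 0 0 0;0.08 -0.01 0.03 0 0 0 0;0.08 0 0 0 0 0 0;0.08 0 0 0 0 0 0;0.08 0 0 0 0 0 0'
python3 -c "
from h import *
w=snap('wrist','w11')
cv2.imwrite('pics/w11c.png',w['pixels'])
go(.4525,-.2535,.12,0)"
```

```text
clock: 26.75
position: [0.5829, 0.1933, 0.0804]
eef_rot: [-0.0, 1.0, -0.002, -0.001]
wrist_force: [-1.0, 0.9, 0.5]
width: 0.0651
clock: 27.42
position: [0.5549, 0.1125, 0.1967]
eef_rot: [-0.002, 1.0, -0.001, 0.006]
wrist_force: [-0.4, -0.5, 0.5]
width: 0.0803
shift mm [-103.5  367.3   73.3] pos [0.5552 0.1134 0.1967] F [0.4 1.  0.3] w 0.0801
turn deg [-0.32 -0.74 -0.02]
```

View pics/w11c.png

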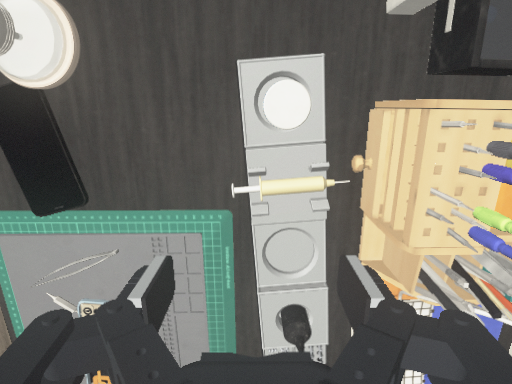

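Jar seated at (284,102), bottle in its pocket at (294,320), syringe in the trough. Now the reel.

```bash
python3 -m pendant '0.08 -0.005 0.02 0 0 -0.7 0;0.08 -0.01 0.035 0 0 0 0;0.08 -0.01 0.035 0 0 0 0;0.08 -0.01 0.035 0 0 0 0;0.08 -0.01 0.035 0 0 0 0;0.08 -0.01 0.035 0 0 0 0;0.08 -0.01 0.035 0 0 0 0;0.08 -0.01 0.035 0 0 0 0'
python3 -m pendant '0.08 -0.01 0.035 0 0 0 0;0.08 -0.01 0.035 0 0 0 0;0.08 -0.01 0.03 0 0 0 0;0.08 0 0 0.015 0 0 0;0.08 0 0 0.015 0 0 0;0.08 0 0 0.015 0 0 0;0.08 0 0 0 0 0 0;0.08 0 0 0 0 0 0'
python3 -c "
from h import *
w=snap('wrist','w12')
go(.4525,-.2535,.08,0)"
```

```text
clock: 28.13
position: [0.4889, -0.1384, 0.1909]
eef_rot: [-0.011, 1.0, 0.018, 0.003]
wrist_force: [-0.3, 0.3, -0.9]
width: 0.0802
clock: 28.8
position: [0.4639, -0.2505, 0.1396]
eef_rot: [-0.01, 1.0, 0.014, 0.004]
wrist_force: [0.3, 0.4, 0.6]
width: 0.0801
shift mm [-12.    4.3  59.5] pos [ 0.4639 -0.2501  0.1397] F [ 0.5  0.7 -0.6] w 0.08
turn deg [-1.16 -0.45  1.64]
```

```bash
python3 -m pendant '0.08 -0.006 0.002 0 -1.1 -0.4 1.6;0.08 -0.006 0.002 0.01 0 0 0;0.08 0 0 0.012 0 0 0;0.08 0 0 0.012 0 0 0;0.08 0 0 0.012 0 0 0;0.08 0 0 0.01 0 0 0;0.08 0 0 0 0 0 0;0.08 0 0 0 0 0 0'
python3 - <<'E'
from h import *
w=snap('wrist','w13')
go(.4525,-.2535,.022,0)
print(proj(w,[(.4525,-.2535,.038)]))
E
```

```text
clock: 29.52
position: [0.4613, -0.2504, 0.088]
eef_rot: [0.001, 1.0, 0.005, 0.007]
wrist_force: [0.1, -0.6, 0.4]
width: 0.0799
shift mm [-9.8  3.  66. ] pos [ 0.4613 -0.2503  0.0881] F [-0.5 -0.  -0.9] w 0.0795
turn deg [ 0.1  -0.84  0.58]
[[241.485667   229.65670588]]
```

View pics/w13.png

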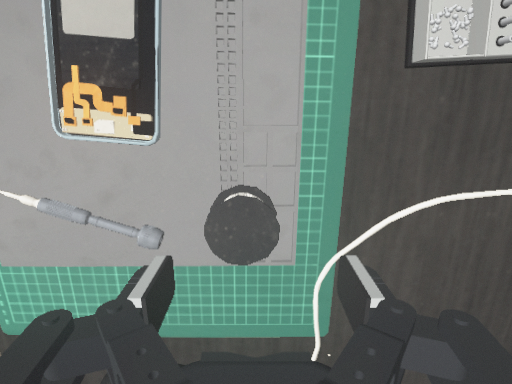

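Reel's top flange is seen at (242,227), predicted (241,230), so the estimate holds. The screwdriver at (150,237) is clear of the fingers.

```bash
python3 -m pendant '0.068 -0.005 0.0025 0 0 -0.8 0.5;0.068 -0.0045 0 0.008 0 0 0;0.068 0 0 0.008 0 0 0;0.068 0 0 0.008 0 0 0;0.068 0 0 0.007 0 0 0;0.068 0 0 0 0 0 0;0.068 0 0 0 0 0 0;0.068 0 0 0 0 0 0'
python3 -c "
from h import *
go(.4527,-.2532,.022,0)"
```

```text
clock: 30.23
position: [0.4537, -0.2547, 0.0578]
eef_rot: [0.002, 1.0, -0.0, 0.002]
wrist_force: [0.2, -0.1, 0.6]
width: 0.0677
shift mm [-1.1 -1.6 35.8] pos [ 0.4537 -0.2547  0.0578] F [ 0.2 -0.1  0.6] w 0.0677
turn deg [ 0.25 -0.19 -0.05]
```

```bash
python3 -m pendant '0.068 -0.001 -0.0015 0 0 0 0;0.068 0 0 0.007 0 0 0;0.068 0 0 0.007 0 0 0;0.068 0 0 0.007 0 0 0;0.068 0 0 0.007 0 0 0;0.068 0 0 0.004 0 0 0;0.068 0 0 0 0 0 0;0.068 0 0 0 0 0 0'
python3 -c "
from h import *
go(.4527,-.2532,.021,0)"
```

```text
clock: 30.9
position: [0.4532, -0.253, 0.0223]
eef_rot: [0.002, 1.0, -0.0, 0.002]
wrist_force: [-0.1, -0.3, -0.5]
width: 0.0679
shift mm [-0.5  0.2  1.3] pos [ 0.4532 -0.253   0.0223] F [-0.1 -0.3 -0.5] w 0.0679
turn deg [ 0.25 -0.21 -0.03]
```

```bash
python3 -m pendant '0.068 0 0 0.003 0 0 0;0.068 0 0 0 0 0 0;0 0 0 0 0 0 0;0 0 0 0 0 0 0;0 0 0 0 0 0 0;0 0 0 0 0 0 0;0 0 0 0 0 0 0;0 0 0 0 0 0 0' 45
python3 -c "
from h import *
go(.5973,.0271,.12,0)"
python3 -m pendant '0 0 0 -0.005 0 0 0;0 0 0 -0.01 0 0 0;0 0 0 -0.015 0 0 0;0 0 0 -0.015 0 0 0;0 0 0 -0.02 0 0 0;0 0 0 -0.02 0 0 0;0 0 0 -0.02 0 0 0;0 0 0 0 0 0 0'
python3 -c "
from h import *
go(.5973,.0271,.13,0)"
```

```text
clock: 31.57
position: [0.4536, -0.2533, 0.02]
eef_rot: [0.002, 1.0, -0.0, 0.003]
wrist_force: [-0.3, -0.3, -0.2]
width: 0.0501
shift mm [ 144.  -280.  -100.7] pos [ 0.4536 -0.2533  0.02  ] F [-0.3 -0.3 -0.2] w 0.0501
turn deg [ 0.28 -0.29 -0.04]
clock: 32.23
position: [0.4517, -0.2523, 0.133]
eef_rot: [0.002, 1.0, -0.0, 0.001]
wrist_force: [0.9, -0.3, -0.7]
width: 0.0501
shift mm [ 145.5 -279.4    2. ] pos [ 0.4517 -0.2523  0.133 ] F [ 0.9 -0.3 -0.7] w 0.0501
turn deg [ 0.28 -0.14 -0.01]
```

```bash
python3 -m pendant '0 0.01 -0.02 0 0 0 0;0 0.017 -0.033 0 0 0 0;0 0.017 -0.033 0 0 0 0;0 0.017 -0.033 0 0 0 0;0 0.017 -0.033 0 0 0 0;0 0.017 -0.033 0 0 0 0;0 0.017 -0.033 0 0 0 0;0 0.017 -0.033 0 0 0 0'
python3 -m pendant '0 0.013 -0.025 0 0 0 0;0 0 0 0 0 0 0;0 0 0 0 0 0 0;0 0 0 0 0 0 0;0 0 0 0 0 0 0;0 0 0 0 0 0 0;0 0 0 0 0 0 0;0 0 0 0 0 0 0'
python3 -c "
from h import *
w=snap('wrist','w14')
go(.5973,.0271,.08,0)"
```

```text
clock: 32.9
position: [0.5809, -0.0075, 0.1327]
eef_rot: [0.008, 1.0, -0.013, -0.001]
wrist_force: [-0.0, 0.1, -0.2]
width: 0.0505
clock: 33.57
position: [0.5951, 0.0275, 0.1314]
eef_rot: [0.005, 1.0, -0.007, -0.001]
wrist_force: [0.2, 0.1, -0.6]
width: 0.0503
shift mm [ 2.4 -0.5 51.4] pos [0.5951 0.0272 0.1314] F [-0.3 -0.1 -1.4] w 0.05
turn deg [ 0.63  0.14 -0.85]
```

View pics/w14.png

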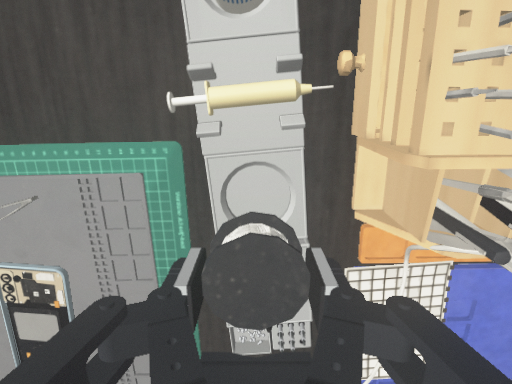

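Reel held level over its pocket (258,190), the syringe steady in the cradle.

```bash
python3 -m pendant '0 0.002 0 0 0.6 0 -0.8;0 0 0 0.008 0 0 0;0 0 0 0.01 0 0 0;0 0 0 0.01 0 0 0;0 0 0 0.01 0 0 0;0 0 0 0.01 0 0 0;0 0 0 0.006 0 0 0;0 0 0 0 0 0 0'
python3 -c "
from h import *
go(.5973,.0271,.04,0)"
```

```text
clock: 34.28
position: [0.5961, 0.0249, 0.0705]
eef_rot: [0.0, 1.0, -0.001, -0.002]
wrist_force: [-1.1, 0.3, -1.5]
width: 0.0502
shift mm [ 1.3 -2.2 30.5] pos [0.5961 0.0249 0.0705] F [-1.1  0.3 -1.5] w 0.0502
turn deg [ 0.01  0.26 -0.13]
```

```bash
python3 -m pendant '0 0.001 -0.002 0 0 0.2 0;0 0 0 0.008 0 0 0;0 0 0 0.008 0 0 0;0 0 0 0.008 0 0 0;0 0 0 0.007 0 0 0;0 0 0 0 0 0 0;0 0 0 0 0 0 0;0 0 0 0 0 0 0'
python3 -c "
from h import *
go(.5973,.0271,.022,0)"
```

```text
clock: 34.95
position: [0.5974, 0.0279, 0.0356]
eef_rot: [-0.0, 1.0, -0.001, -0.0]
wrist_force: [0.3, 0.0, -1.0]
width: 0.0502
shift mm [-0.   0.8 13.6] pos [0.5974 0.0279 0.0356] F [ 0.3  0.  -1. ] w 0.0502
turn deg [-0.    0.05 -0.07]
```

```bash
python3 -m pendant '0 0 0.001 0.004 0 0 0;0 0 0 0.004 0 0 0;0 0 0 0.004 0 0 0;0 0 0 0.0015 0 0 0;0 0 0 0 0 0 0;0 0 0 0 0 0 0;0 0 0 0 0 0 0;0 0 0 0 0 0 0'
python3 -c "
from h import *
go(.5973,.0271,.022,0)"
```

```text
clock: 35.62
position: [0.5983, 0.0266, 0.0217]
eef_rot: [-0.0, 1.0, -0.001, 0.001]
wrist_force: [-0.8, -0.7, -1.8]
width: 0.0504
shift mm [-1.  -0.5 -0.3] pos [0.5983 0.0266 0.0217] F [-0.8 -0.7 -1.8] w 0.0504
turn deg [-0.01 -0.08 -0.1 ]
```

Release, rise, back off to a viewing pose.

```bash
python3 -m pendant '0.07 0 0 0 0 0 0;0.07 0 0 0 0 0 0;0.07 0 0 0 0 0 0;0.07 0 0 0 0 0 0;0.07 0 0 -0.006 0 0 0;0.07 0 0 -0.01 0 0 0;0.07 0 0 -0.015 0 0 0;0.07 0 0 -0.015 0 0 0'
python3 -m pendant '0.07 0 0 -0.03 0 0 0;0.07 0 0 -0.03 0 0 0;0.07 0 0 -0.03 0 0 0;0.07 -0.02 0.02 -0.03 0 0 0;0.07 -0.02 0.02 -0.02 0 0 0;0.07 0 0.02 0 0 0 0;0.07 0 0 0 0 0 0;0.07 0 0 0 0 0 0'
python3 - <<'E'
from h import *
np.set_printoptions(precision=4,suppress=True)
w=snap('wrist','w15');s=snap('scene','s2');d=snap('side','d2');print(w['pos'])
cv2.imwrite('pics/fin.png',np.vstack([cv2.resize(w['pixels'][:290],(720,408)),np.hstack([cv2.resize(s['pixels'][130:260,150:350],(360,190)),cv2.resize(d['pixels'][130:240,145:275],(360,190))])]))
print(proj(w,[(.5973,.0271,.039),(.5843,.1944,.054),(.6038,-.0566,.087)])*[720/512,408/290])
E
```

```text
clock: 36.28
position: [0.5968, 0.0266, 0.069]
eef_rot: [0.0, 1.0, -0.001, -0.001]
wrist_force: [-0.1, -0.5, 0.0]
width: 0.0699
clock: 36.95
position: [0.5587, -0.033, 0.2266]
eef_rot: [-0.0, 1.0, 0.001, 0.006]
wrist_force: [-0.0, 0.5, -0.7]
width: 0.0698
[ 0.5587 -0.033   0.2266]
[[ 408.0374  173.6395]
 [ 398.392  -104.2496]
 [ 421.3846  300.8077]]
```

View pics/fin.png

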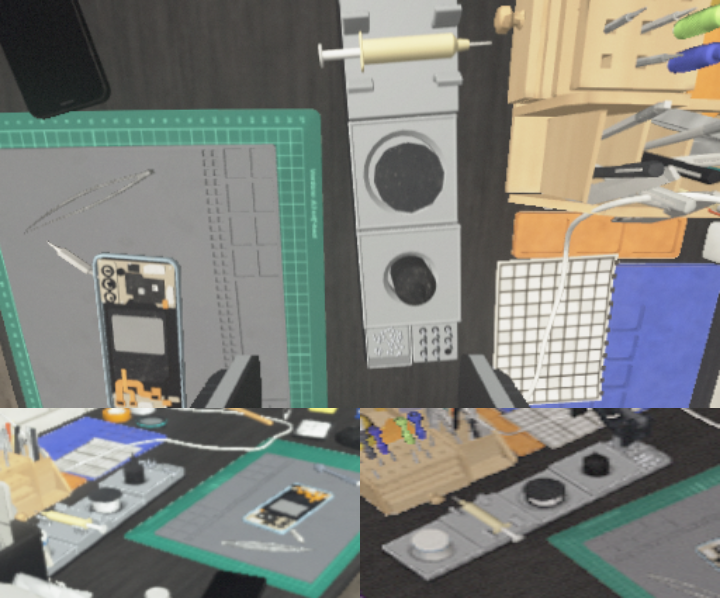

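Run:
```python
from h import *
np.set_printoptions(precision=4,suppress=True)
a,w,s,d=load("w11"),load("w15"),load("s2"),load("d2")
def mask_c(D,box,f):
    x0,y0,x1,y1=box;m=f(cv2.cvtColor(D["pixels"],cv2.COLOR_BGR2GRAY)[y0:y1,x0:x1]).astype(np.uint8)
    n,l,st,ce=cv2.connectedComponentsWithStats(m);k=1+np.argmax(st[1:,4]);return ce[k]+[x0,y0],st[k][2:4]
jw,sz=mask_c(a,(255,72,315,135),lambda g:g>235);print("jar px",jw,sz,"pred",proj(a,[(.5843,.1944,.054)]),plane(a,[jw],.054))
rw,sz=mask_c(w,(250,90,325,160),lambda g:g<80);print("reel px",rw,sz,plane(w,[rw],.039))
P=plane(w,[(rw[0]-sz[0]/2,rw[1]),(rw[0]+sz[0]/2,rw[1])],.039);print("reel dia at .039:",P[1]-P[0])
js,_=mask_c(d,(160,180,180,205),lambda g:g>225);print("jar tri",js,tri([(a,jw),(d,js)]))
rs,_=mask_c(d,(190,145,225,170),lambda g:g<60);print("reel tri",rs,tri([(w,rw),(d,rs)]))
p=plane(w,[(302,213)],.087);print("bottle tip",p)
```

```text
jar px [286.4351 103.754 ] [46 48] pred [[286.4369 101.6589]] [[0.5843 0.1926 0.054 ]]
reel px [291.5304 125.4174] [47 48] [[0.5988 0.0251 0.039 ]]
reel dia at .039: [0.0496 0.0001 0.    ]Traceback (most recent call last):
  File "<stdin>", line 10, in <module>
  File "<stdin>", line 6, in mask_c
    return _wrapfunc(a, 'argmax', axis=axis, out=out, **kwds)
    return bound(*args, **kwds)
ValueError: attempt to get argmax of an empty sequence
```

Run:
```python
from h import *
np.set_printoptions(precision=4,suppress=True)
a,w,s,d=load("w11"),load("w15"),load("s2"),load("d2")
print(proj(s,[(.6038,-.0566,.087),(.5973,.0271,.039)]),proj(d,[(.5843,.1944,.054),(.5973,.0271,.039),(.6038,-.0566,.087)]))
for D,b,f in((s,(205,150,245,195),lambda g:g<60),(d,(155,190,190,222),lambda g:g>205),(d,(190,145,225,175),lambda g:g<60)):
    x0,y0,x1,y1=b;m=f(cv2.cvtColor(D["pixels"],cv2.COLOR_BGR2GRAY)[y0:y1,x0:x1]).astype(np.uint8)
    n,l,st,ce=cv2.connectedComponentsWithStats(m)
    for k in range(1,n):
        if st[k][4]>30:print(st[k]+[x0,y0,0,0,0],ce[k]+[x0,y0])
```

```text
[[223.1081 160.0896]
 [207.2114 189.2409]] [[169.288  206.2501]
 [210.6555 177.2812]
 [229.7925 154.6464]]
[220 173  10   8  50] [224.58 177.32]
[190 148  35  27 325] [206.6062 162.3046]
[205 171  13   4  36] [211.1667 172.8056]
```

```bash
python3 -c "
from plant import arm
print(arm.finish_job())"
```

```text
the job is handed in; nothing more can be done
None
```

I put the reel, jar and bottle in their matching pockets and laid the cream syringe in the cradle. I handed the job in at about 37 s of the 93 s allowed, with the gripper clear.

Last checks:
- **Reel:** the wrist view put it about 2.5 mm from the pocket centre. The side view agreed with it standing on the pocket floor to about a pixel.
- **Jar:** about 2 mm off by the wrist view. In the side view I read its position by eye, 2 px from where a seated jar should be.
- **Bottle:** its nozzle tip appeared within 1–4 px of where a seated bottle's would be, in the wrist and scene views.
- **Syringe:** measured right after I laid it, its middle was about 2 mm off and it lay under 1° from the trough line. Later pictures looked unchanged, but I did not measure it again.
- **Phone:** it looked unmoved in the last picture; I did not measure its position.

**Failed checks:** my automatic colour masks for the jar and reel in the side view did not separate them, and the bottle mask in the scene view missed the nozzle tip. I took those positions by eye from the picture instead. Triangulated heights of the jar and reel tops before pickup came out 1–8 mm below the stated ones, but both grips held.

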